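Switch on the jewellery counter lights in order

ROBOT

A 7-joint arm with a two-finger parallel gripper is mounted at the origin on the work surface. World frame = base frame: x ahead of the robot, y to its left, z up, the work surface at z = 0. Lengths are in mm, angles in rad, forces in N, time in s.
With the tool pointing down it reaches from about 400 to 875 mm from the base axis. Payload 4.4 kg.
Tool frame: the origin (TCP) lies between the finger pads; the fingertips stand 17 mm ahead of it and the grasp point (between the pads) lies 2 mm behind it; z points along the fingers, y is the line along which they close (so a half turn about z gives the same grasp; the last joint's range is limited). The gripper opens to 85 mm and grips with 20 to 120 N. Pads are 22 mm wide; open, the fingers measure 114 mm over their backs; the gripper's body (76 mm by 85 mm) begins 54 mm behind the grasp point. The pads swing forward as they close: fully open they stand 13 mm farther back than shut.
Start: joints at [-1.333, 0.628, 0.038, 1.517, -0.027, 0.996, -0.02], TCP at [194.423, 620.256, 248.313] pointing down, gripper open.
Joint ranges: [-3.06, 3.06], [-0.37, 2.12], [-1.25, 1.32], [0.18, 2.47], [-1.1, 4.24], [0.23, 1.98], [-2.94, 2.94]. Speed limits (rad/s): [2.57, 2.57, 3.14, 3.14, 3.14, 3.14, 3.14].

INTERFACE

Orientations are given as [roll, pitch, yaw] about the fixed x, y, z axes, in that order (R = Rz(yaw) Ry(pitch) Rx(roll)).
In Python, from cell import sensors, get_image, ctrl gives the robot as it stands.
- The arm moves only by the tool send_rows, never from a script. Its argument "series" is a list of rows, each a list of 3 entries, a list of its own where there are three numbers: the finger opening in mm, from 0 to 85.4, then the shift along the world's x, y, z in units of 60 mm (1.0 is 60 mm), then the turn, a rotation vector about the world's x, y, z in units of 5 degrees (1.0 is 5 degrees). A call has 1 to 8 rows; each row shifts and turns the commanded pose from where the row before left it; what a row does not reach is not made up. A row lasts 1/8 s, in which the tool goes at most 62.5 mm and 10.7 degrees, less where a joint would pass 70% of its speed; a pose out of reach is approached as far as the arm can. A call is refused whole if a number of a shift passes 1 or a number of a turn 1, either way. A call with a gripper value outside its range is refused whole. The fingers move at their own pace and stop on an object; the grip force is fixed at half the most. Time passes only in rows, so rows that do not move let the fingers close. It gives the time, the measured TCP pose, the force, the opening and the grip force at its end, in the units of the state.
- sensors.read_state(): the state, without advancing time (a new reading comes with each control period).
- get_image(name): name is "scene" or "side" or "wrist"; returns a dict with "img" (400x640x3 uint8, red, green, blue), "depth" (400x640 float32, mm along the optical axis (not along the pixel's ray), 0 where there is no reading), "vfov" (degrees; the focal length in pixels is half the picture's height over the tangent of half this angle, whatever the lens; pixels are square), "cx", "cy" (the principal point, pixels), "world_to_cam" (4x4, takes a point from world to camera coordinates). Camera axes: x right, y down, z forward; pixel columns grow to the right and rows downward; lengths in mm; the calibration is good to about 2 mm. A picture is of the moment at which its call begins.
- ctrl.finish_job(): hands the job in; it is judged then, once.
The state is a dict: "clock": time; "qpos": joint angles; "qd": joint speeds; "tau": joint torques, N m; "eef_pos": TCP position; "tool_rot": TCP orientation; "force": force on the tool from outside, world axes, zero at the start; "torque": the same for the moment, N m; "width": finger opening in mm; "gripper_force": force on a finger pad.
Only numpy, scipy, OpenCV 4.12 (cv2) and the standard library are available. Lean on these libraries where they do the work, as an engineer would, in place of code of your own. Each camera call takes 0.05 s, during which the arm holds its last target. There are 200 camera calls.

TASK

Light up the gift shop's jewellery counter for opening: first press the wide key on the flat rectangular power box, then the cap of the small round light, then the cap of the large round light, each all the way down so that it stays down. Leave the square light off. Only press: do not pick up, shove or tip the power box, the lights or anything else on the counter, and finish with the hand clear.

Things in the scene. Friction and masses are not known exactly. Their poses are not given: they have to be found in the camera images.
- power_box: flat grey rectangular box, 80 mm (its x) by 120 mm (its y), its top face 34 mm high, about 0.55 kg, standing loose on the counter; origin at the centre of its underside; one wide white key in the middle of its top
- power_key (a joint): the wide white key of the power box, 34 mm (box x) by 64 mm (box y). It slides straight down by 7 mm in all: 0 = fully up (off), 0.007 = fully down (on). It needs about 4 N to move, then meets a hard stop; it stays at whatever depth it is pushed to and does not spring back.
- power_key_top (a point): centre of the top face of the key; 10 mm above the box's top face when up (44 mm above the counter), 3 mm above it when down
- light_small: the small round light: grey puck 64 mm in diameter, 28 mm high, with a round white cap, about 0.15 kg, standing loose on a fixed round wooden riser 100 mm in diameter and 30 mm high; origin at the centre of the puck's underside
- cap_small (a joint): the cap of the small round light, 44 mm in diameter. It slides straight down by 7 mm in all: 0 = fully up (off), 0.007 = fully down (on). It needs about 4 N to move, then meets a hard stop; it stays at whatever depth it is pushed to and does not spring back.
- cap_small_top (a point): centre of the top face of that cap; 10 mm above the puck's top when up (68 mm above the counter), 3 mm when down
- light_large: the large round light: grey puck 100 mm in diameter, 36 mm high, with a round white cap, about 0.35 kg, standing loose on a fixed round wooden riser 130 mm in diameter and 60 mm high; origin at the centre of the puck's underside
- cap_large (a joint): the cap of the large round light, 76 mm in diameter. It slides straight down by 7 mm in all: 0 = fully up (off), 0.007 = fully down (on). It needs about 4 N to move, then meets a hard stop; it stays at whatever depth it is pushed to and does not spring back.
- cap_large_top (a point): centre of the top face of that cap; 10 mm above the puck's top when up (106 mm above the counter), 3 mm when down
- light_square: the square light, to be left off: grey block 84 by 84 mm, 32 mm high, with a white cap 60 mm square that stands 10 mm proud (its top 87 mm above the counter), about 0.25 kg, standing loose on a fixed round wooden riser 124 mm in diameter and 45 mm high; origin at the centre of the block's underside
- cap_square (a joint): the cap of the square light, to be left up. It slides straight down by 7 mm in all: 0 = fully up (off), 0.007 = fully down (on). It needs about 4 N to move, then meets a hard stop; it stays at whatever depth it is pushed to and does not spring back.
- mug: bystander: white mug, 76 mm in diameter, 85 mm high, with a handle on its +y side; origin at the centre of its foot
- ring_box: bystander: small dark wooden ring box, 57 by 57 mm, 44 mm high; origin at the centre of its underside
- earring_tree: bystander: dark metal earring tree, round foot 100 mm in diameter, stem with short branches, 222 mm high; origin at the centre of its underside
- necklace_bust: bystander: black necklace display bust on a foot 80 by 100 mm, 155 mm high; origin at the centre of its underside
Things that resemble listed ones, but are neither listed nor needed, are in the scene too. Leave any green or orange look-alike of the light_small alone.

How it is judged:
By the outcome, as a careful person would: the job done as asked, in the order asked, and still so for the second after the job is handed in, with the robot touching nothing.
It also fails if it takes over 43 s, if anything falls off the work surface, if the arm or the gripper's body presses on something with over 40 N, if the wrist force passes 120 N, or if a joint passes its speed limit or range.

## Working session

There is one attempt and no reset: what is moved stays moved. The work goes in short steps, Python scripts to look and compute and a tool call to move; the robot and the scene stay as the last step left them, time stands still between calls to the robot, and variables do not carry over. Pictures are saved under pics/ and viewed, at most 10 in all, crops included, and the job is handed in when it is done.

Besides the shell and the picture viewer there is one more tool, called after "Emit:" in YAML: its name, and indented under it one key for each argument. send_rows: Moves the arm, as the interface text tells. Its arguments: {"type":"object","properties":{"series":{"type":"array"}},"required":["series"]}

```bash
mkdir -p pics; ls; cat > h.py <<'E'
import numpy as np, cv2
from cell import sensors, get_image, ctrl
def cap(n):
    d=get_image(n); h=d["img"].shape[0]
    d["f"]=h/2/np.tan(np.radians(d["vfov"])/2); d["T"]=np.array(d["world_to_cam"]); return d
def ray(d,u,v):
    R,t=d["T"][:3,:3],d["T"][:3,3]
    return -R.T@t, R.T@np.array([(u-d["cx"])/d["f"],(v-d["cy"])/d["f"],1])
def onz(d,u,v,z):
    o,r=ray(d,u,v); return o+r*(z-o[2])/r[2]
def cloud(d):
    v,u=np.indices(d["depth"].shape); z=d["depth"]
    p=np.stack([(u-d["cx"])/d["f"]*z,(v-d["cy"])/d["f"]*z,z],-1)
    return (p-d["T"][:3,3])@d["T"][:3,:3]
E
python3 - <<'E'
from h import *
import pickle
for n in ("scene","side","wrist"):
    d=cap(n); cv2.imwrite(f"pics/{n}0.png",d["img"][:,:,::-1]); pickle.dump(d,open(n+"0.pkl","wb"))
    print(n,d["f"],ray(d,320,200))
s=sensors.read_state(); print(s)
E
```

```text
pics
scene 379.16477230416206 (array([1091.96664239, -371.19586945,  870.16595984]), array([-0.51666354,  0.38100295, -0.7671436 ]))
side 362.5281317751499 (array([ 321.51785419, -671.69367705,  632.9733284 ]), array([ 0.2751352 ,  0.76573709, -0.58142796]))
wrist 353.4736960376713 (array([128.74343875, 639.81157217, 373.22363126]), array([ 0.25322706, -0.08750937, -0.96346618]))
{'clock': 0.15, 'qpos': array([-1.3328125 ,  0.62916592,  0.03841435,  1.51806659, -0.02695993,
        0.99629219, -0.01999104]), 'qd': array([ 0.000221  , -0.00361308, -0.00069069, -0.0045266 , -0.00044026,
        0.00258665,  0.00021975]), 'tau': array([ 1.17713396e-03, -5.63802266e+01,  1.22758314e+00, -1.93651235e+01,
        1.11043733e-02,  7.42061937e-03, -6.87701842e-06]), 'eef_pos': array([194.2720466 , 619.85691405, 247.60173482]), 'tool_rot': array([-3.14017773e+00,  2.01049927e-05,  2.83786876e+00]), 'force': array([-0.33495535,  0.56054133, -0.0574714 ]), 'torque': array([ 0.01601254,  0.02058033, -0.01693437]), 'gripper_force': 0.0, 'width': 85.04247369106707}
```

View pics/scene0.png

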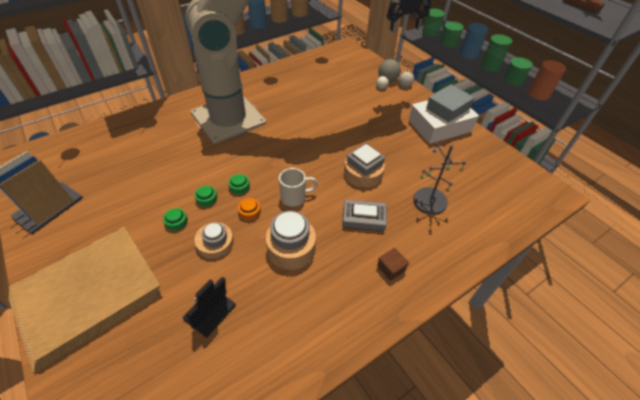

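View pics/side0.png

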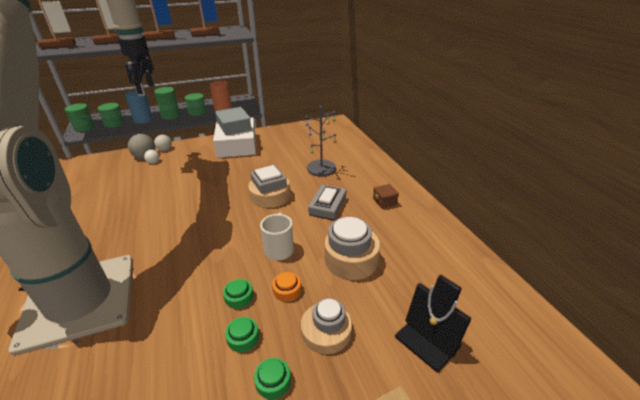

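The scene view shows the power key at (366,211), the small cap at (214,232), the large cap at (290,225), and the square light at (366,156). In the side view they are at (327,196), (329,312), (350,233) and (269,176). The bystanders are apart from these, with the mug near the large light.

```bash
python3 - <<'E'
from h import *
import pickle
D={n:pickle.load(open(n+"0.pkl","rb")) for n in("scene","side")}
S={"key":((366,211),(327,196),44),"small":((214,230),(329,310),68),"large":((290,222),(350,232),106),"square":((366,155),(269,174),87)}
for k,(a,b,z) in S.items():
    rs=[]
    for n,p in(("scene",a),("side",b)):
        d=D[n]; hsv=cv2.cvtColor(d["img"],cv2.COLOR_RGB2HSV); P=cloud(d)
        r=50; near=np.zeros(P.shape[:2],bool); near[max(p[1]-r,0):p[1]+r,p[0]-r:p[0]+r]=1
        s0=hsv[p[1],p[0]]
        m=((hsv[...,2]>int(s0[2])-25)&(hsv[...,1]<70)).astype(np.uint8)
        m=m*near
        _,lab,st,ce=cv2.connectedComponentsWithStats(m,connectivity=4)
        M=lab==lab[p[1],p[0]]
        c=ce[lab[p[1],p[0]]]; rs.append(ray(d,*c))
        q=P[M]; 
        ct=max(cv2.findContours(M.astype(np.uint8),0,2)[0],key=cv2.contourArea)[:,0].astype(float)
        W=np.array([onz(d,u,v,z)[:2] for u,v in ct]); rect=cv2.minAreaRect(W.astype(np.float32))
        # depth: top face pixels around seed
        zz=np.median(P[p[1]-3:p[1]+4,p[0]-3:p[0]+4,2]); T=q[np.abs(q[:,2]-zz)<4]
        print(k,n,s0,M.sum(),"cen",c.round(1),"onz",onz(d,*c,z)[:2].round(1),"rect",np.round(rect[0],1),np.round(rect[1],1),round(rect[2],1),"depthz",zz.round(1),"mean",T.mean(0).round(1))
    (o1,r1),(o2,r2)=rs
    t=np.linalg.lstsq(np.stack([r1,-r2],1),o2-o1,rcond=None)[0]
    print("  tri",((o1+t[0]*r1+o2+t[1]*r2)/2).round(1),"gap",np.linalg.norm(o1+t[0]*r1-o2-t[1]*r2).round(1))
E
```

```text
key scene [ 34  15 233] 179 cen [365.1 209.3] onz [631.9 125.5] rect [631.4 125.3] [56.  30.2] 50.4 depthz 43.8 mean [631.9 125.5  44.1]
key side [ 16  28 235] 125 cen [327.2 194.4] onz [629.1 122.5] rect [629.8 123.3] [60.4 29.6] 50.6 depthz 43.7 mean [629.2 123.2  43.6]
  tri [630.5 126.9  41.1] gap 0.7
small scene [ 28  18 232] 163 cen [212.3 229.4] onz [ 482.5 -262. ] rect [ 482.3 -261.4] [39.2 39.5] 74.7 depthz 68.1 mean [ 483.1 -262.    68.2]
small side [ 17  27 234] 310 cen [328.4 307.7] onz [ 482.1 -262.8] rect [ 482.6 -262.1] [39.3 39.9] 69.1 depthz 67.6 mean [ 482.2 -262.3   67.6]
  tri [ 482.2 -262.1   67.4] gap 0.5
large scene [ 34  15 233] 533 cen [289.2 223.6] onz [598.9 -99.4] rect [597.6 -99.3] [69.9 71.2] 57.3 depthz 105.9 mean [598.7 -99.2 106. ]
large side [ 16  28 234] 537 cen [349.6 227.2] onz [ 596.7 -101.1] rect [597.4 -99.4] [70.6 70.8] 68.8 depthz 105.4 mean [ 597.  -100.3  105.6]
  tri [597.7 -98.8 104. ] gap 0.2
square scene [ 26  19 231] 240 cen [366.2 153. ] onz [488.  238.6] rect [487.6 239. ] [56.3 55.8] 7.0 depthz 86.9 mean [487.7 238.9  86.7]
square side [ 15  28 236] 203 cen [267.2 171.7] onz [485.5 236. ] rect [485.8 237. ] [57.7 58.1] 7.5 depthz 86.5 mean [485.7 236.7  86.7]
  tri [486.2 240.3  84.5] gap 0.3
```

```bash
python3 - <<'E'
from h import *
import pickle
D={n:pickle.load(open(n+"0.pkl","rb")) for n in("scene","side")}
print("tree",onz(D["scene"],431,201,5),onz(D["side"],322,168,5),"mug",onz(D["scene"],292,178,85),"whitebox",cloud(D["scene"])[105,450])
print("bust",cloud(D["scene"])[300,210])
E
```

```text
tree [692.29033719 334.1860077    5.        ] [689.74901138 328.21132281   5.        ] mug [452.94969335  -2.04901548  85.        ] whitebox [481.08192015 592.45142948 117.589791  ]
bust [ 666.87839778 -346.80319411   81.87523469]
```

Emit:
send_rows:
  series:
    - [0,[0,0,0.2],[0,0,0]]
    - [0,[0.6,-0.7,0],[0,0,0]]
    - [0,[0.6,-0.7,0],[0,0,0]]
    - [0,[0.6,-0.7,0],[0,0,0]]

```text
clock: 0.65
eef_pos: [303.6, 493.3, 261.2]
tool_rot: [3.14, 0.001, 2.838]
force: [1.5, 0.3, -0.3]
width: 12.3
gripper_force: 0.0
```

Emit:
send_rows:
  series:
    - [0,[0.6,-0.7,-0.2],[0,0,0]]
    - [0,[0.6,-0.7,-0.2],[0,0,0]]
    - [0,[0.6,-0.7,-0.2],[0,0,0]]
    - [0,[0.6,-0.7,-0.2],[0,0,0]]
    - [0,[0.6,-0.7,-0.2],[0,0,0]]
    - [0,[0.6,-0.7,-0.2],[0,0,0]]
    - [0,[0.6,-0.7,-0.2],[0,0,0]]
    - [0,[0.6,-0.7,-0.2],[0,0,0]]

```text
clock: 1.65
eef_pos: [592.1, 157.1, 164.9]
tool_rot: [3.141, 0.001, 2.838]
force: [0.3, 0.5, -0.3]
width: -0.1
gripper_force: 0.0
```

Emit:
send_rows:
  series:
    - [0,[0.64,-0.54,0],[0,0,0]]
    - [0,[0,0,-0.7],[0,0,0]]
    - [0,[0,0,-0.6],[0,0,0]]
    - [0,[0,0,0],[0,0,0]]
    - [0,[0,0,0],[0,0,0]]

```text
clock: 2.28
eef_pos: [630.0, 126.2, 87.9]
tool_rot: [3.14, 0.002, 2.838]
force: [-0.6, -0.3, 0.8]
width: 0.3
gripper_force: 0.0
```

```bash
python3 - <<'E'
from h import *
a=[]
for n,(u,v) in (("side",(327,190)),("scene",(366,205))):
    d=cap(n); c=d["img"][v-65:v+35,u-60:u+60,::-1]; a.append(cv2.resize(c,None,fx=3.3,fy=3.3,interpolation=2))
cv2.imwrite("pics/k1.png",np.hstack(a))
E
```

```text
(no output)
```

View pics/k1.png

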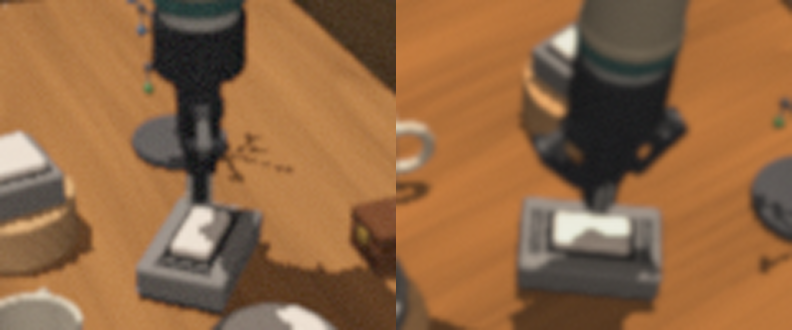

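The closed fingertips hang over the white key in both views, clear of the tree and the square light.

Emit:
send_rows:
  series:
    - [0,[0,-0.02,-0.2],[0,0,0]]
    - [0,[0,0,-0.15],[0,0,0]]
    - [0,[0,0,-0.05],[0,0,0]]
    - [0,[0,0,-0.05],[0,0,0]]
    - [0,[0,0,0],[0,0,0]]

```text
clock: 3.0
eef_pos: [628.9, 124.7, 59.1]
tool_rot: [3.141, 0.0, 2.838]
force: [-0.0, -0.4, 0.3]
width: -0.0
gripper_force: 0.0
```

Emit:
send_rows:
  series:
    - [0,[0,0,-0.05],[0,0,0]]
    - [0,[0,0,0],[0,0,0]]

```text
clock: 3.25
eef_pos: [629.3, 124.7, 56.4]
tool_rot: [3.141, 0.001, 2.838]
force: [-0.3, 0.8, 1.9]
width: 0.0
gripper_force: 0.5
```

Emit:
send_rows:
  series:
    - [0,[0,0,-0.04],[0,0,0]]
    - [0,[0,0,0],[0,0,0]]

```text
clock: 3.5
eef_pos: [629.3, 124.8, 54.1]
tool_rot: [3.141, 0.001, 2.838]
force: [-0.0, -0.3, 4.0]
width: -0.1
gripper_force: 1.7
```

Emit:
send_rows:
  series:
    - [0,[0,0,-0.04],[0,0,0]]
    - [0,[0,0,0],[0,0,0]]

```text
clock: 3.75
eef_pos: [629.3, 124.8, 54.0]
tool_rot: [3.141, 0.001, 2.838]
force: [-4.3, -0.9, 19.0]
width: 0.4
gripper_force: 9.5
```

Emit:
send_rows:
  series:
    - [0,[0,0,-0.04],[0,0,0]]
    - [0,[0,0,0],[0,0,0]]

```text
clock: 4.0
eef_pos: [629.4, 124.8, 53.8]
tool_rot: [3.141, 0.001, 2.838]
force: [-9.3, -1.6, 34.5]
width: 0.4
gripper_force: 17.0
```

Emit:
send_rows:
  series:
    - [0,[0,0,0.1],[0,0,0]]
    - [0,[0,0,0.5],[0,0,0]]
    - [0,[0,0,0.9],[0,0,0]]
    - [0,[0,-0.7,0.4],[0,0,0]]
    - [0,[-0.3,-0.9,0],[0,0,0]]
    - [0,[-0.3,-0.9,0],[0,0,0]]

```text
clock: 4.75
eef_pos: [592.3, -26.8, 163.0]
tool_rot: [-3.141, 0.0, 2.839]
force: [-0.1, -0.8, -0.3]
width: 0.2
gripper_force: 0.0
```

```bash
cat > chk.py <<'E'
from h import *
S={"key":(630.5,124.5,15),"small":(482.3,-262.2,18),"large":(597.8,-99.8,30),"square":(487,238,22)}
def chk():
    for n in("scene","side"):
        P=cloud(cap(n))
        for k,(x,y,r) in S.items():
            q=P[(np.hypot(P[...,0]-x,P[...,1]-y)<r)&(P[...,2]>25)&(P[...,2]<130)]
            print(n,k,len(q),np.percentile(q[:,2],[25,50,75]).round(1) if len(q) else "")
chk()
E
python3 chk.py
```

```text
scene key 73 [35.9 36.9 37.8]
scene small 125 [67.6 68.5 69.4]
scene large 366 [105.1 106.1 107. ]
scene square 114 [85.7 86.7 87.6]
side key 40 [35.8 36.6 37.1]
side small 233 [67.1 67.8 68.5]
side large 353 [105.  105.6 106.2]
side square 91 [86.1 86.6 87.2]
```

The key is fully down (37 mm). Next is the small light.

Emit:
send_rows:
  series:
    - [0,[-0.36,-0.78,0],[0,0,0]]
    - [0,[-0.36,-0.78,0],[0,0,0]]
    - [0,[-0.36,-0.78,0],[0,0,0]]
    - [0,[-0.36,-0.78,0],[0,0,0]]
    - [0,[-0.36,-0.78,0],[0,0,0]]
    - [0,[0,0,-0.5],[0,0,0]]
    - [0,[0,0,-0.4],[0,0,0]]
    - [0,[0,0,0],[0,0,0]]

```text
clock: 5.85
eef_pos: [483.4, -258.6, 107.2]
tool_rot: [3.141, -0.005, 2.838]
force: [0.4, 0.0, 0.0]
width: 0.0
gripper_force: 0.0
```

Emit:
send_rows:
  series:
    - [0,[-0.02,-0.06,-0.15],[0,0,0]]
    - [0,[0,0,-0.15],[0,0,0]]
    - [0,[0,0,0],[0,0,0]]

```text
clock: 6.22
eef_pos: [483.4, -262.8, 90.7]
tool_rot: [3.141, -0.001, 2.838]
force: [0.0, 0.4, 0.3]
width: -0.1
gripper_force: 0.0
```

Emit:
send_rows:
  series:
    - [0,[0,0,-0.05],[0,0,0]]
    - [0,[0,0,-0.04],[0,0,0]]
    - [0,[0,0,-0.04],[0,0,0]]
    - [0,[0,0,0],[0,0,0]]

```text
clock: 6.72
eef_pos: [483.8, -262.9, 83.3]
tool_rot: [3.142, 0.0, 2.838]
force: [-0.3, 0.1, 1.0]
width: 0.0
gripper_force: 0.2
```

Emit:
send_rows:
  series:
    - [0,[0,0,-0.04],[0,0,0]]
    - [0,[0,0,-0.04],[0,0,0]]
    - [0,[0,0,0],[0,0,0]]

```text
clock: 7.1
eef_pos: [483.8, -263.0, 78.3]
tool_rot: [3.142, 0.0, 2.838]
force: [0.9, 0.8, -0.0]
width: -0.1
gripper_force: 0.5
```

Emit:
send_rows:
  series:
    - [0,[0,0,-0.03],[0,0,0]]
    - [0,[0,0,0],[0,0,0]]

```text
clock: 7.35
eef_pos: [483.8, -263.0, 78.0]
tool_rot: [-3.142, 0.001, 2.838]
force: [-2.3, 2.6, 13.4]
width: 0.1
gripper_force: 7.1
```

Emit:
send_rows:
  series:
    - [0,[0,0,-0.02],[0,0,0]]
    - [0,[0,0,0],[0,0,0]]

```text
clock: 7.6
eef_pos: [483.8, -263.0, 77.8]
tool_rot: [-3.141, 0.001, 2.838]
force: [-4.4, 2.9, 24.2]
width: 0.3
gripper_force: 12.0
```

Emit:
send_rows:
  series:
    - [0,[0,0,0.1],[0,0,0]]
    - [0,[0,0,0.4],[0,0,0]]
    - [0,[0,0,0.9],[0,0,0]]
    - [0,[0.2,0.3,0.1],[0,0,0]]
    - [0,[0.5,0.8,0],[0,0,0]]
    - [0,[0,0,0],[0,0,0]]

```text
clock: 8.35
eef_pos: [528.4, -191.3, 165.4]
tool_rot: [3.138, 0.001, 2.846]
force: [-0.0, -0.6, -0.5]
width: 0.2
gripper_force: 0.0
```

```bash
python3 chk.py
```

```text
scene key 68 [35.9 36.7 37.7]
scene small 121 [60.2 61.6 62.4]
scene large 364 [105.1 106.2 107.1]
scene square 111 [85.9 86.8 87.8]
side key 0 
side small 230 [59.9 60.6 61.3]
side large 212 [105.1 105.7 106.4]
side square 92 [86.2 86.7 87.5]
```

The small cap is down (61 mm). Next is the large light.

Emit:
send_rows:
  series:
    - [0,[0.58,0.76,0],[0,0,0]]
    - [0,[0.58,0.76,0],[0,0,0]]
    - [0,[0,0,-0.3],[0,0,0]]
    - [0,[0,0,-0.2],[0,0,0]]
    - [0,[0,0,0],[0,0,0]]

```text
clock: 9.07
eef_pos: [593.1, -108.2, 134.0]
tool_rot: [-3.14, -0.004, 2.834]
force: [-0.5, -0.1, 0.5]
width: 0.1
gripper_force: 0.0
```

Emit:
send_rows:
  series:
    - [0,[0.07,0.13,0],[0,0,0]]
    - [0,[0,0,0],[0,0,0]]
    - [0,[0,0,-0.1],[0,0,0]]
    - [0,[0,0,0],[0,0,0]]

```text
clock: 9.57
eef_pos: [598.9, -98.1, 129.1]
tool_rot: [-3.141, -0.001, 2.838]
force: [-0.2, 0.7, 0.4]
width: 0.3
gripper_force: 0.0
```

Emit:
send_rows:
  series:
    - [0,[0,0,-0.05],[0,0,0]]
    - [0,[0,0,-0.04],[0,0,0]]
    - [0,[0,0,-0.04],[0,0,0]]
    - [0,[0,0,0],[0,0,0]]

```text
clock: 10.07
eef_pos: [599.4, -98.0, 121.6]
tool_rot: [-3.142, -0.0, 2.838]
force: [-0.8, 0.3, -0.6]
width: -0.2
gripper_force: 0.0
```

Emit:
send_rows:
  series:
    - [0,[0,0,-0.04],[0,0,0]]
    - [0,[0,0,-0.04],[0,0,0]]
    - [0,[0,0,-0.02],[0,0,0]]
    - [0,[0,0,0],[0,0,0]]

```text
clock: 10.58
eef_pos: [599.4, -97.9, 116.1]
tool_rot: [3.142, 0.0, 2.838]
force: [-2.0, 0.1, 6.8]
width: 0.3
gripper_force: 3.1
```

Emit:
send_rows:
  series:
    - [0,[0,0,-0.03],[0,0,0]]
    - [0,[0,0,0],[0,0,0]]

```text
clock: 10.82
eef_pos: [599.5, -97.9, 115.9]
tool_rot: [3.141, 0.001, 2.838]
force: [-5.2, 0.1, 18.2]
width: 0.1
gripper_force: 9.0
```

Emit:
send_rows:
  series:
    - [0,[0,0,-0.02],[0,0,0]]
    - [0,[0,0,0],[0,0,0]]

```text
clock: 11.08
eef_pos: [599.5, -97.9, 115.8]
tool_rot: [3.141, 0.001, 2.838]
force: [-8.0, 0.9, 25.3]
width: 0.2
gripper_force: 12.9
```

Emit:
send_rows:
  series:
    - [0,[0,0,0.1],[0,0,0]]
    - [0,[0,0,0.4],[0,0,0]]
    - [0,[0,0,0.9],[0,0,0]]
    - [0,[0,0,0.9],[0,0,0]]
    - [0,[-0.8,0,0],[0,0,0]]
    - [0,[-0.8,0,0],[0,0,0]]
    - [0,[0,0,0],[0,0,0]]
    - [0,[0,0,0],[0,0,0]]

```text
clock: 12.08
eef_pos: [504.4, -97.9, 250.9]
tool_rot: [3.141, 0.002, 2.838]
force: [0.2, 0.5, 0.3]
width: 0.3
gripper_force: 0.0
```

```bash
python3 chk.py; python3 -c "
from h import *
cv2.imwrite('pics/end.png',cap('scene')['img'][:,:,::-1])"
```

```text
scene key 74 [36.1 37.4 38.3]
scene small 121 [60.3 61.2 62.1]
scene large 357 [ 98.2  99.1 100.1]
scene square 113 [85.8 86.5 87.5]
side key 48 [36.  36.7 37.3]
side small 235 [60.  60.6 61.3]
side large 354 [98.  98.6 99.3]
side square 93 [85.9 86.5 87.3]
```

View pics/end.png

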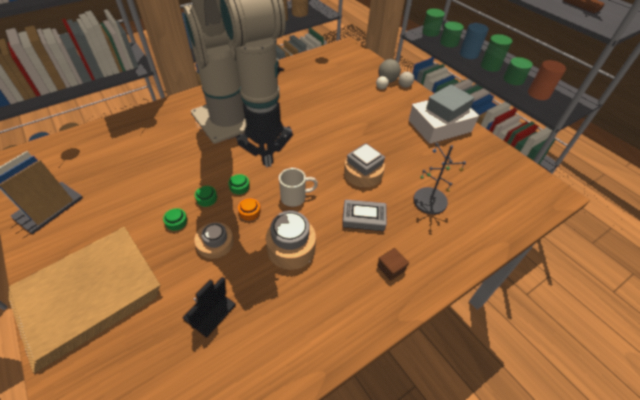

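The key (366,211), small cap (214,234) and large cap (290,228) are down. The square light (366,156) is still up, nothing has shifted, and the hand is clear.

```bash
python3 -c "
from h import *
print(ctrl.finish_job())"
```

```text
the job is handed in; nothing more can be done
None
```

The power key, small cap and large cap were pressed in that order, and each measured fully down afterwards; the square light is still off, the hand is clear, and the job was handed in at about 12 s on the clock.

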